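Refill the spring-loaded cartridge feeder

TASK

Refill the reagent feeder: push the yellow tab of its shutter once so that the shutter springs open, load every teal cartridge that lies on the bench flat into the column, pushing each down against the spring until it snaps under the catches, and then push the shutter closed so that it stays latched. Leave the amber bottle, the amber jar and the tip box standing where they are.

Things in the scene. Friction and masses are not known exactly. Their poses are not given: they have to be found in the camera images.
- feeder: Cartridge feeder fixed to the bench, holds five. Origin on the bench on the axis of its loading column, z up. Its y runs along the long side of the column and points to the white shutter housing (84 mm in x, y from 53 to 167, top at z 186). The base is 110 x 110 mm, 12 mm thick. Distances in mm below are in this frame.
- mouth (a point): Point on the column axis at z 184, the top of the flared lips. Four aluminium corner angles guide a cartridge (opening 54 in x, 84 in y; they cover |y| 27 to 47, |x| 14 to 32, z 12 to 174; lips flare outwards above). The two long (x) sides are open between the angles, so fingers holding a cartridge can go down with it. Either way round is right.
- catch (a point): Point on the column axis at z 150, level with the flat undersides of two sprung steel catches in the middle of the short (y) ends, 16 wide, reaching 7 over a cartridge's ends, sloped on top from z 167. A cartridge pushed down until its top is 4 to 6 below this point snaps under both and stays (about 6 N for the first, rising to about 16 N for the fifth); let go earlier, it rises again.
- lifter (a joint): Orange spring lifter under the stack, m: 0 at rest (its top at z 132), grows as it is pushed down, to 0.112; about 0.006 with one cartridge latched, 0.024 more for each further one. Spring 4.5 N at 0 plus 100 N/m.
- shutter (a joint): Sliding shutter over the column, m: 0 closed and latched, 0.1 open (slid to the feeder's +y, near edge at y 54), -0.011 inner stop. Push latch: push the tab to -y up to the stop (at least 9 mm past closed, about 5 N) and let go: it springs open in about 1 s. Push it from open to the stop and let go: it stays latched at 0. Each full push swaps the state. Spring 2 to 3.5 N.
- tab (a point): Middle of the top edge of the yellow tab on the shutter, moving with it: an upright plate 44 mm wide in the feeder's x, 8 thick in y, 36 high, on the 4 mm clear shutter plate (top at z 192). With the shutter closed this point is at y 64, z 228 in the feeder frame. Push on its +y face.
- cartridge1: Teal reagent cartridge, a flat block 50 mm (x) by 80 mm (y) by 24 mm high with six white seals on top, about 70 g. Origin in the middle of its underside, z up. It may be absent (None).
- cartridge2: Teal reagent cartridge, a flat block 50 mm (x) by 80 mm (y) by 24 mm high with six white seals on top, about 70 g. Origin in the middle of its underside, z up. It may be absent (None).
- cartridge3: Teal reagent cartridge, a flat block 50 mm (x) by 80 mm (y) by 24 mm high with six white seals on top, about 70 g. Origin in the middle of its underside, z up. It may be absent (None).
- cartridge4: Teal reagent cartridge, a flat block 50 mm (x) by 80 mm (y) by 24 mm high with six white seals on top, about 70 g. Origin in the middle of its underside, z up. It may be absent (None).
- cartridge5: Teal reagent cartridge, a flat block 50 mm (x) by 80 mm (y) by 24 mm high with six white seals on top, about 70 g. Origin in the middle of its underside, z up. It may be absent (None).
- amber_bottle: Amber bottle, 60 mm across, 125 mm high, a bystander. Origin in the middle of its base.
- amber_jar: Amber jar with a black cap, 64 mm across, 85 mm high, a bystander. Origin in the middle of its base.
- tip_box: Yellow and teal tip box, 85 x 120 x 80 mm, a bystander. Origin in the middle of its underside.
Things that resemble listed ones, but are neither listed nor needed, are in the scene too. Leave any black look-alike of the cartridge5 alone.

How it is judged:
By the outcome, as a careful person would: the job done as asked, in the order asked, and still so for the second after the job is handed in, with the robot touching nothing.
Of cartridge1, cartridge2, cartridge3, cartridge4, cartridge5 only 3 to 5 are there at a start; the rules pass over those that are not, and their reading is None.
At some moment in a run one of cartridge1, cartridge2, cartridge3, cartridge4, cartridge5 may be knocked a few centimetres aside while the robot is not near it.
Once in a run the grip may slacken for a moment while it holds something.
It also fails if it takes over 210 s, if anything falls off the work surface, if the arm or the gripper's body presses on something with over 40 N, if the wrist force passes 120 N, or if a joint passes its speed limit or range.

ROBOT

A 6-joint arm with a two-finger parallel gripper is mounted at the origin on the work surface. World frame = base frame: x ahead of the robot, y to its left, z up, the work surface at z = 0. Lengths are in mm, angles in rad, forces in N, time in s.
With the tool pointing down it reaches from about 325 to 775 mm from the base axis. Payload 5.5 kg.
Tool frame: the origin (TCP) lies midway between the tips of the shut fingers; the grasp point (between the pads) lies 19 mm behind it; z points along the fingers, y is the line along which they close (so a half turn about z gives the same grasp; the last joint's range is limited). The gripper opens to 85 mm and grips with 20 to 120 N. Pads are 22 mm wide; open, the fingers measure 114 mm over their backs; the gripper's body (76 mm by 85 mm) begins 54 mm behind the grasp point. The pads swing forward as they close: fully open they stand 13 mm farther back than shut.
Start: joints at [1.271, 0.091, 1.231, -0, 1.82, -0.057], TCP at [144.256, 582.414, 231.275] pointing down, gripper open.
Joint ranges: [-2.87, 2.87], [-0.86, 2.18], [0.17, 2.46], [-1.51, 4.65], [0.06, 2.69], [-2.65, 2.65]. Speed limits (rad/s): [2.57, 2.57, 3.01, 3.14, 3.14, 3.14].

INTERFACE

Orientations are given as a rotation vector (axis times angle).
In Python, from rig import env, hand, imaging, job, monitor gives the robot as it stands. The module is installed in compiled form; this text tells all that it offers. Calls block until the motion is done:
- env.reach(position, orientation): joint-space move of the TCP to a pose.
- env.servo_line(position, velocity=150, attitude=None): straight line of the TCP; attitude=None keeps the orientation; velocity is the mean speed in mm/s.
- env.goto_joints(angles): joint-space move.
- hand.grip(opening, grip_force=None): finger opening in mm; grip_force is the grip in N (None keeps the last); returns when the fingers have stopped.
- env.dwell(seconds).
- env.ik(position, orientation): joint angles nearest the present ones, or None.
- imaging.read_camera(name): name is "scene" or "top" or "wrist"; returns a dict with "img" (384x512x3 uint8, red, green, blue), "z_map" (384x512 float32, mm along the optical axis (not along the pixel's ray), 0 where there is no reading), "camera_matrix" (3x3 intrinsics, pixels), "rvec" (rotation vector, rad) and "tvec" (3), from world to camera coordinates, as OpenCV has them; the wrist camera has in their place "tool_from_camera" (4x4, takes a point from camera to tool coordinates, whose origin is the TCP and whose axes are the flange's). Camera axes: x right, y down, z forward; pixel columns grow to the right and rows downward; lengths in mm; the calibration is good to about 2 mm. A picture is of the moment at which its call begins: read the wrist's pose just before it.
A pose or a line that the arm cannot do raises env.PlanningError and nothing moves.
- job.close_job(): hands the job in; it is judged then, once.
Readings, each from a call of its own:
- monitor.current_t(): time.
- monitor.current_qpos(): joint angles.
- monitor.current_dq(): joint speeds.
- monitor.current_effort(): joint torques, N m.
- monitor.current_ee_pos(): TCP position.
- monitor.current_ee_rot(): TCP orientation.
- monitor.current_ft_force(): force on the tool from outside, world axes, zero at the start.
- monitor.current_ft_torque(): the same for the moment, N m.
- monitor.current_grip_width(): finger opening in mm.
- monitor.current_gripper_force(): force on a finger pad.
Only numpy, scipy, OpenCV 4.12 (cv2) and the standard library are available. Lean on these libraries where they do the work, as an engineer would, in place of code of your own. Each camera call takes 0.05 s, during which the arm holds its last target. There are 200 camera calls.

## Working session

There is one attempt and no reset: what is moved stays moved. The work goes in short steps, each a Python script; the robot and the scene stay as the last script left them, time stands still between calls to the robot, and variables do not carry over. Pictures are saved under pics/ and viewed, at most 14 in all, crops included, and the job is handed in when it is done.

```bash
mkdir -p pics; cat > h.py <<'E'
import numpy as np, cv2
from rig import env, hand, imaging, job, monitor
from scipy.spatial.transform import Rotation as R
def cam(name):
    p=None
    if name=="wrist": p=(np.array(monitor.current_ee_pos()),R.from_rotvec(monitor.current_ee_rot()).as_matrix())
    c=imaging.read_camera(name)
    if name=="wrist":
        T=np.array(c["tool_from_camera"]); c["Rwc"]=p[1]@T[:3,:3]; c["o"]=p[1]@T[:3,3]+p[0]
    else:
        M=R.from_rotvec(np.ravel(c["rvec"])).as_matrix(); c["Rwc"]=M.T; c["o"]=-M.T@np.ravel(c["tvec"])
    return c
def rays(c,uv):
    uv=np.atleast_2d(uv).astype(float); K=np.array(c["camera_matrix"])
    return (np.c_[uv,np.ones(len(uv))]@np.linalg.inv(K).T)@c["Rwc"].T
def onplane(c,uv,z):
    d=rays(c,uv); return c["o"]+d*((z-c["o"][2])/d[:,2])[:,None]
def cloud(c):
    v,u=np.mgrid[:384,:512]; d=rays(c,np.c_[u.ravel(),v.ravel()])
    return (c["o"]+d*c["z_map"].reshape(-1,1)).reshape(384,512,3)
def save(c,n): cv2.imwrite(f"pics/{n}.png",c["img"][:,:,::-1])
def down(yaw): # tool z down, tool y along world angle yaw+90 (yaw = tool x dir)
    x=np.array([np.cos(yaw),np.sin(yaw),0]); z=np.array([0,0,-1.]); 
    return R.from_matrix(np.c_[x,np.cross(z,x),z]).as_rotvec()
E
python3 - <<'E'
from h import *
for n in ("scene","top"):
    c=cam(n); save(c,n+"0"); print(n,c["o"],np.round(c["Rwc"],2).tolist(),c["camera_matrix"][0])
    P=cloud(c); np.save(n+"P.npy",P); np.save(n+"I.npy",c["img"])
print(monitor.current_ee_rot(),monitor.current_grip_width(), monitor.current_t())
c=imaging.read_camera("wrist"); print(c["tool_from_camera"]); save(c,"wrist0")
E
```

```text
scene [1380.03314154   42.17782681 1289.59380926] [[-0.05, 0.82, -0.57], [1.0, 0.03, -0.04], [-0.01, -0.57, -0.82]] [450.8226542   0.        258.5675269]
top [ 292.28168209  -30.47108321 1343.17003061] [[0.07, -0.97, 0.24], [-1.0, -0.06, 0.01], [0.01, -0.24, -0.97]] [359.24589773   0.         254.26871193]
[-3.80382489e-01 -3.11814263e+00  2.86194633e-03] 85.19802865018893 0.1
[[-7.26581938e-05 -9.61267950e-01 -2.75615534e-01  6.94699673e+01]
 [ 9.99999618e-01 -3.09999929e-04  8.17569414e-04  5.52412553e-01]
 [-8.71344071e-04 -2.75615369e-01  9.61267605e-01 -1.42894713e+02]
 [ 0.00000000e+00  0.00000000e+00  0.00000000e+00  1.00000000e+00]]
```

View pics/scene0.png

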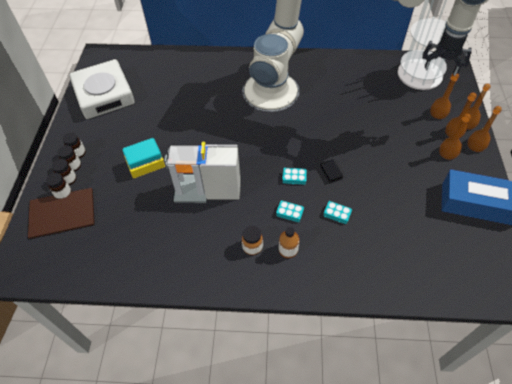

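View pics/top0.png

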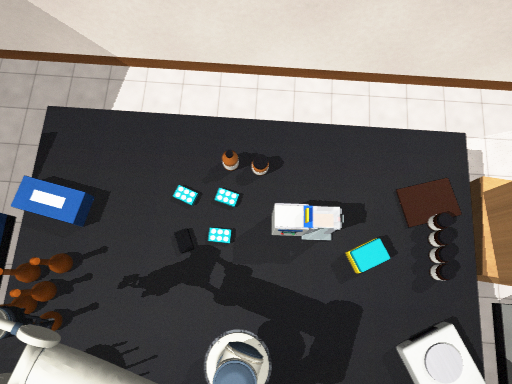

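The scene shows three teal cartridges, at scene px (295,176), (290,211) and (338,212). The black look-alike is at (331,171). The feeder is at (188,175), with its housing to +y and the yellow tab at (203,153). Next I measure these.

```bash
cat >> h.py <<'E'
def cartridges(c,zt=24,amin=100):
    """list of (centre xy, long-axis angle, dims) of teal blocks, from top face (seals filled)"""
    hsv=cv2.cvtColor(c["img"],cv2.COLOR_RGB2HSV)
    m=cv2.inRange(hsv,(78,90,60),(98,255,255))
    m=cv2.morphologyEx(m,cv2.MORPH_CLOSE,np.ones((5,5)))
    out=[]
    for k in cv2.findContours(m,cv2.RETR_EXTERNAL,cv2.CHAIN_APPROX_NONE)[0]:
        if cv2.contourArea(k)<amin: continue
        p=onplane(c,k[:,0,:],zt)[:,:2]
        (cx,cy),(w,h),a=cv2.minAreaRect(p.astype(np.float32)); a=np.deg2rad(a)
        if h>w: a+=np.pi/2; w,h=h,w
        out.append((np.array([cx,cy]),(a+np.pi/2)%np.pi-np.pi/2,(w,h),k[:,0].mean(0)))
    return out
E
python3 - <<'E'
from h import *
for n in ("scene","top"):
    c=cam(n); P=cloud(c)
    print(n)
    for q in cartridges(c): print(np.round(q[0],1),round(q[1],3),np.round(q[2],1),np.round(q[3]))
    hsv=cv2.cvtColor(c["img"],cv2.COLOR_RGB2HSV)
    near=(P[...,0]>250)&(P[...,0]<800)&(P[...,1]>-500)&(P[...,1]<200)&(c["z_map"]>0)
    t=near&(hsv[...,2]>150)&(hsv[...,1]<60)&(abs(P[...,2]-186)<9)
    if t.sum()>20:
        r=cv2.minAreaRect(P[t][:,:2].astype(np.float32)); print("z186",r,t.sum(),np.median(P[t],0))
    y=cv2.inRange(hsv,(20,120,120),(35,255,255))>0
    y&=near&(P[...,2]>190)&(P[...,2]<240)
    print("tab",y.sum(),P[y].mean(0) if y.sum() else 0, P[y].max(0) if y.sum() else 0, P[y].min(0) if y.sum() else 0)
    big=cv2.resize(c["img"][130:220,150:260] if n=="scene" else c["img"][190:255,260:355],None,fx=6,fy=6,interpolation=cv2.INTER_CUBIC)
    cv2.imwrite(f"pics/f_{n}.png",big[:,:,::-1])
E
```

```text
scene
[590.8 239.9] 1.197 [86.3 71.1] [337. 212.]
[593.   83.7] 1.297 [88.1 68.4] [290. 211.]
[447.9  98.3] -1.548 [84.2 73.7] [294. 176.]
[ 366.  -455.4] -1.069 [126.3 109.2] [141. 152.]
z186 ((501.5986022949219, -202.38897705078125), (89.09075927734375, 225.7628936767578), 1.8897608518600464) 1149 [ 501.83206401 -175.57849208  188.69438084]
tab 42 [ 505.36035204 -190.46084132  222.21181675] [ 526.00294345 -187.36202918  233.02189569] [ 480.35306119 -196.07510996  201.38657429]
top
[ 401.2 -452.5] -1.062 [126.1  84.5] [370. 255.]
[437.2 100.4] 1.537 [84.1 52.7] [219. 235.]
[581.8  85.7] 1.287 [85.1 55. ] [226. 197.]
[579.7 241.8] 1.201 [87.8 54.5] [185. 195.]
z186 ((498.422607421875, -202.6854248046875), (82.97735595703125, 225.86830139160156), 1.6529219150543213) 1312 [ 497.5902149  -174.69655422  188.24080363]
tab 54 [ 497.17531511 -190.14007578  218.29034045] [ 518.05910128 -187.52684162  231.97247086] [ 476.23349902 -194.10771284  192.83778263]
```

View pics/f_top.png

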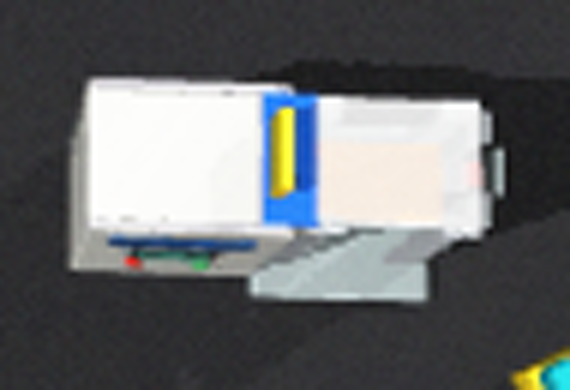

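Top view: the feeder's housing is at the left, the yellow tab (shutter closed) in the middle and the plate over the column at the right. This gives an origin of about (500,-255.5) and a yaw of about 0.03. The tab is at y≈-190, which fits y_f 64. I push it now.

```bash
cat >> h.py <<'E'
import json,os
FO=np.array([500.,-255.5]); FY=0.029
if os.path.exists("feeder.json"): FO,FY=(lambda j:(np.array(j[0]),j[1]))(json.load(open("feeder.json")))
def fw(x,y,z): return np.array([FO[0]+x*np.cos(FY)-y*np.sin(FY),FO[1]+x*np.sin(FY)+y*np.cos(FY),z])
def F(): return np.array(monitor.current_ft_force())
def fdir(): return np.array([-np.sin(FY),np.cos(FY),0])
def pushtab(y0,fmax=9.,ymin=60.,z=208):
    """closed fingers behind tab; step to -y until the stop; return y and force profile"""
    y=y0; log=[]; f0=F()@fdir()
    while y>ymin:
        y-=4 if y>82 else 1.5
        env.servo_line(fw(0,y,z),60); f=F()@fdir()-f0; log.append((round(y,1),round(f,1)))
        if f>fmax: break
    return log
E
python3 - <<'E'
from h import *
o=down(FY-np.pi/2) if 0 else down(FY+np.pi/2)
for yaw in (FY+np.pi/2,FY-np.pi/2): print(env.ik(fw(0,110,300),down(yaw)))
hand.grip(0,40)
q=[(abs(env.ik(fw(0,110,300),down(FY+s))[5]),s) for s in (np.pi/2,-np.pi/2) if env.ik(fw(0,110,300),down(FY+s)) is not None]
s=min(q)[1]; print(s)
env.reach(fw(0,110,300),down(FY+s)); env.servo_line(fw(0,110,208))
print(pushtab(92)); 
env.servo_line(fw(0,200,208),250); env.servo_line(fw(0,200,300)); env.dwell(1)
c=cam("top"); 
hsv=cv2.cvtColor(c["img"],cv2.COLOR_RGB2HSV);P=cloud(c)
y=(cv2.inRange(hsv,(20,120,120),(35,255,255))>0)&(P[...,2]>190)&(P[...,2]<240)
print(y.sum(),P[y].mean(0) if y.sum() else 0)
hand.grip(85)
# look down at feeder: find camera offset direction: camera at tool +x 69
yw=FY-np.pi/2 if s<0 else FY+np.pi/2
sg=np.sign(yw-FY)
env.reach(fw(0,-70*sg,420),down(yw)); c=cam("wrist"); save(c,"wf"); np.savez("wf.npz",P=cloud(c),I=c["img"]); print(monitor.current_t(),monitor.current_qpos())
E
```

```text
[-3.50710365e-01 -1.04607102e-01  1.30303297e+00 -4.44089210e-16
  1.94316679e+00 -3.79710365e-01]
None
1.5707963267948966
[(88, np.float64(1.2)), (84, np.float64(1.0)), (80, np.float64(1.6)), (78.5, np.float64(3.7)), (77.0, np.float64(4.9)), (75.5, np.float64(5.1)), (74.0, np.float64(4.2)), (72.5, np.float64(3.2)), (71.0, np.float64(2.8)), (69.5, np.float64(4.6)), (68.0, np.float64(5.4)), (66.5, np.float64(8.9)), (65.0, np.float64(13.4))]
26 [488.63137755 -92.22578809 224.74495846]
12.6333 [-6.30223470e-01  2.26621723e-01  7.34759026e-01  4.15616466e-04
  2.18066500e+00 -6.60602488e-01]
```

View pics/wf.png

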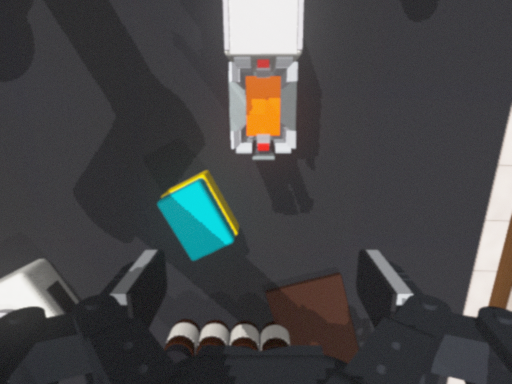

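The shutter is open, with the tab now at y≈-92. The wrist picture shows the column with the orange lifter centred at px (264,106) and the red catches at (264,63) and (264,146). I refine the feeder pose from these, then find the cartridges from above.

```bash
python3 - <<'E'
from h import *
c=cam("wrist"); hsv=cv2.cvtColor(c["img"],cv2.COLOR_RGB2HSV)
def rect(m,z,name):
    for k in cv2.findContours(m,cv2.RETR_EXTERNAL,cv2.CHAIN_APPROX_NONE)[0]:
        if cv2.contourArea(k)<15: continue
        p=onplane(c,k[:,0],z)[:,:2]; print(name,z,cv2.minAreaRect(p.astype(np.float32)),k[:,0].mean(0), np.median(cloud(c)[k[:,0,1],k[:,0,0]],0))
rect(cv2.inRange(hsv,(6,150,120),(19,255,255)),132,"orange")
red=cv2.inRange(hsv,(0,150,120),(4,255,255))|cv2.inRange(hsv,(172,150,120),(180,255,255))
rect(red,155,"red")
P=cloud(c); m=((abs(P[...,2]-182)<7)&(hsv[...,1]<60)&(hsv[...,2]>90)).astype(np.uint8)*255
m[200:]=0
q=P[m>0]; r=cv2.minAreaRect(q[(q[:,1]<-210)][:,:2].astype(np.float32)); print("lips",r,(m>0).sum())
h=q[q[:,1]>-195]; print("housing xmin/max near", np.percentile(h[:,0],[1,99]), h[:,1].min())
# survey cartridges from wrist
hand.grip(85)
t=cam("top")
for q in cartridges(t): print(np.round(q[0],1),round(q[1],3),np.round(q[2],1))
E
```

```text
orange 132 ((502.8883056640625, -255.36233520507812), (43.31789016723633, 71.5914077758789), 1.7557679414749146) [262.7967033  105.98351648] [ 503.45195042 -254.49845189  132.14404203]
red 155 ((505.51458740234375, -303.9780578613281), (13.821298599243164, 7.4984965324401855), 1.7411599159240723) [263.03333333 147.2       ] [ 504.80106984 -304.17077579  162.91737794]
red 155 ((501.7676086425781, -206.55133056640625), (11.754403114318848, 7.636431694030762), 1.75907564163208) [262.83870968  63.16129032] [ 501.62239973 -207.27694544  163.04336568]
lips ((503.4769287109375, -262.5210266113281), (74.78946685791016, 106.85110473632812), 1.6513410806655884) 1572
housing xmin/max near [457.94160617 537.41042652] -194.96190956896368
[437.4 100.6] 1.527 [83.  51.6]
[582.2  86.5] 1.308 [83.8 53.3]
[579.8 242.4] 1.174 [86.3 52.4]
```

Wrist refinement: origin (503.1,-255.3), yaw 0.0305, and the lifter is at z 132 as it should be. Next is the first pick, checked in the hand.

```bash
echo '[[503.1,-255.3],0.0305]' > feeder.json; cat >> h.py <<'E'
ZG=-2.0
def near(c,xy,zt=24,d=60):
    q=[k for k in cartridges(c,zt) if np.linalg.norm(k[0]-xy)<d]
    return min(q,key=lambda k:np.linalg.norm(k[0]-xy)) if q else None
def fixa(a): # tool x angle near FY+pi/2
    r=FY+np.pi/2; return r+((a-r+np.pi/2)%np.pi-np.pi/2)
def pick(xy,a):
    hand.grip(85)
    for h in (260,200):
        a=fixa(a); u=np.array([np.cos(a),np.sin(a)])
        v=np.r_[np.array(xy)-u*25,h]
        env.reach(v,down(a))
        k=near(cam("wrist"),xy)
        print("seen",k and (np.round(k[0],1),round(k[1],3),np.round(k[2],1)))
        if k is None: return False
        xy,a=k[0],k[1]
    a=fixa(a)
    env.reach(np.r_[xy,60],down(a)); env.servo_line(np.r_[xy,ZG],80)
    print("contact F",np.round(F(),1))
    hand.grip(40,70); w=monitor.current_grip_width(); print("width",w)
    env.servo_line(np.r_[xy,120],150); 
    return w>45
def inhand():
    c=cam("wrist"); p=np.array(monitor.current_ee_pos()); k=near(c,p[:2],p[2]-ZG+24)
    if k is None: return None,c
    M=R.from_rotvec(monitor.current_ee_rot()).as_matrix()
    return ((M.T@np.r_[k[0]-p[:2],0])[:2],k[1],k[2]),c
E
python3 - <<'E'
from h import *
print(pick((439,100),1.53)); r,c=inhand(); print(r,monitor.current_grip_width()); save(c,"held1"); print(monitor.current_t())
E
```

```text
seen (array([440. , 100.7]), np.float64(1.534), array([82. , 52.3]))
seen (array([440.1, 100.9]), np.float64(1.534), array([80.7, 51.8]))
contact F [ 0.3  0.2 -0.1]
width 48.92813383738061
True
(array([6.01760834, 0.52847001]), np.float64(1.5346457792098338), (77.42327880859375, 49.68099594116211)) 48.64578906051131
18.2083
```

View pics/held1.png

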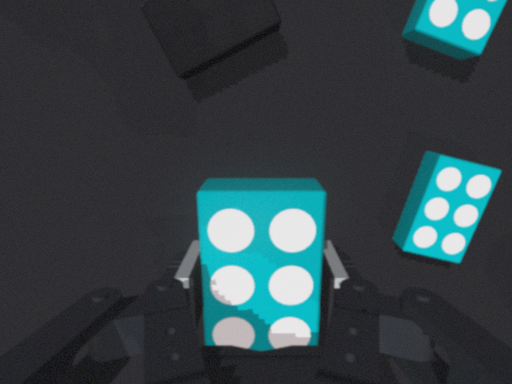

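The cartridge is held well. Its far top edge is at row 192, and its near end is hidden by the gripper's shadow. I check the far edge against +40 mm in the tool frame, then insert.

```bash
cat >> h.py <<'E'
def faredge():
    """tool x,y of the middle of the held cartridge's far top edge (seam between brighter top and darker end face)"""
    c=cam("wrist"); p=np.array(monitor.current_ee_pos()); M=R.from_rotvec(monitor.current_ee_rot()).as_matrix()
    hsv=cv2.cvtColor(c["img"],cv2.COLOR_RGB2HSV); col=np.median(hsv[150:215,255:275].astype(float),axis=1)
    v=col[:,2]; i=int(np.argmax(np.diff(v[22:]))+22+150)  # largest brightening
    P=onplane(c,[(262,i+0.5)],p[2]-ZG+24)[0]
    return i,(M.T@(P-p))[:2],np.round(v[10:60:3])
E
python3 - <<'E'
from h import *
print(faredge())
c=imaging.read_camera("wrist"); g=c["img"][170:200,265].tolist(); print(g[::2])
E
```

```text
(177, array([44.59077411,  0.67904933]), array([ 54.,  56.,  56.,  58.,  58.,  59.,  96., 120., 122., 124., 147.,
       184., 187., 188., 188., 189., 188.]))
[[51, 55, 58], [53, 57, 59], [49, 56, 59], [49, 56, 58], [35, 93, 96], [18, 113, 118], [15, 113, 118], [17, 115, 119], [23, 117, 125], [22, 117, 122], [11, 137, 145], [18, 170, 180], [25, 179, 188], [12, 177, 187], [12, 177, 187]]
```

```bash
cat >> h.py <<'E'
def seam():
    c=cam("wrist"); p=np.array(monitor.current_ee_pos()); M=R.from_rotvec(monitor.current_ee_rot()).as_matrix()
    v=cv2.cvtColor(c["img"],cv2.COLOR_RGB2HSV)[:,255:275,2]; v=np.median(v.astype(float),axis=1)
    r=[i for i in range(120,260) if v[i]>155 and v[i+3]>155]
    i=r[0] if r else 0
    P=onplane(c,[(262,i)],p[2]-ZG+24)[0]
    return i,(M.T@(P-p))[:2]
def insert(ox,oy,zend=142.0):
    """ox,oy: TCP position in feeder frame. Straight down until the cartridge top is at zend"""
    p=np.array(monitor.current_ee_pos()); o=down(FY+np.pi/2)
    env.servo_line(np.r_[p[:2],300],200)
    env.reach(fw(ox,oy,300),o)
    i,s=seam(); print("seam",i,np.round(s,1),"w",monitor.current_grip_width())
    off=40-s[0] # cartridge centre is at tool x -off
    if i and abs(off)<8: oy=off
    env.servo_line(fw(ox,oy,192),150); f0=F()
    z=192; ze=zend-26
    while z>ze:
        z=max(z-8,ze); env.servo_line(fw(ox,oy,z),60); f=F()-f0
        print(round(z+26),np.round(f,1),round(monitor.current_grip_width(),1))
        if np.linalg.norm(f)>35: print("STOP"); return False
    return True
E
python3 - <<'E'
from h import *
print(seam())
ok=insert(-0.5,1.0); print(ok)
if ok:
    hand.grip(75); print(np.round(F(),1)); p=np.array(monitor.current_ee_pos())
    env.servo_line(np.r_[p[:2],300],200)
    env.reach(fw(0,-70,400),down(FY+np.pi/2))
c=cam("wrist"); save(c,"in1"); print(monitor.current_t())
for k in cartridges(c,150): print(k)
P=cloud(c)
E
```

```text
(191, array([39.4595612 ,  0.59807929]))
seam 120 [65.   0.7] w 48.727522257994664
210 [-0.6  0.7 -0.1] 48.9
202 [-0.3  0.6 -0.4] 48.9
194 [-0.2  0.2 -0.2] 48.6
186 [-0.7 -0.5 -0.2] 48.8
178 [0.8 0.2 1.2] 49.1
170 [ 0.  -0.4  1. ] 48.3
162 [-0.5 -0.6 -0.4] 48.5
154 [-0.3 -0.8  3.1] 49.1
146 [ 0.2 -0.5  5. ] 48.6
142 [ 0.2 -1.   4.9] 48.7
True
[ 0.6 -0.1  0.3]
26.525
(array([ 418.89157104, -407.04644775]), np.float64(-1.073646968589315), (99.9749755859375, 73.03772735595703), array([191.46575342, 224.37442922]))
(array([ 503.54934692, -255.08894348]), np.float64(-1.5409282823316555), (79.4666748046875, 50.242862701416016), array([259.11071429, 100.525     ]))
```

View pics/in1.png

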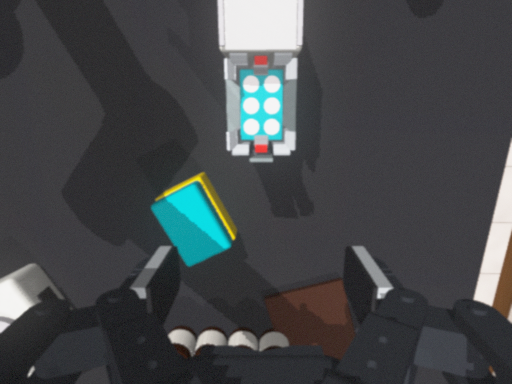

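The first cartridge is in the column, flat, with its ends under the red catches. Seen on the z 150 plane it measures 79.5x50.2, which fits. Next is the second one, with an added depth check.

```bash
sed -i 's/^    i,s=seam(); print("seam".*$/    print("w",monitor.current_grip_width())/; /^    off=40-s\[0\]/d; /^    if i and abs(off)<8: oy=off/d' h.py
cat >> h.py <<'E'
def check(name):
    env.reach(fw(0,-70,400),down(FY+np.pi/2)); c=cam("wrist"); save(c,name); k=near(c,FO,150); P=cloud(c)
    print("col",k and (np.round(k[0],1),round(k[1],3),np.round(k[2],1)))
    if k: 
        u,v=k[3].astype(int); q=P[v-25:v+26,u-14:u+15,2].astype(float)
        print("top z ends/mid",np.round([np.median(q[:12]),np.median(q[20:30]),np.median(q[-12:])],1))
def cycle(xy,a,name):
    if not pick(xy,a): print("pick failed"); return
    i,s=seam(); off=40-s[0]; print("seam",i,np.round(s,1),"w",monitor.current_grip_width())
    if i==0 or abs(off)>6: save(cam("wrist"),name+"bad"); print("bad seam"); return
    if not insert(-0.5,off): print("insert stopped"); return
    hand.grip(75); p=np.array(monitor.current_ee_pos()); env.servo_line(np.r_[p[:2],300],200)
    check(name); print(monitor.current_t())
E
python3 - <<'E'
from h import *
check("a1")
t=cam("top")
l=[(k[0],k[1]) for k in cartridges(t) if k[0][1]>-200]; print(l)
k=min(l,key=lambda k:abs(k[0][1]-86)); cycle(k[0]+[2,0],k[1],"in2")
E
```

```text
col (array([ 503.5, -254.6]), np.float64(-1.544), array([78.7, 50.3]))
top z ends/mid [150.4 150.4 150.5]
[(array([592.06359863,  41.29009247]), np.float64(1.3073067638099283)), (array([579.74731445, 242.25787354]), np.float64(1.1738630852790557))]
seen (array([596.3,  42. ]), np.float64(1.306), array([81., 52.]))
seen (array([596.1,  41.9]), np.float64(1.301), array([80.7, 51.7]))
contact F [-0.8 -0.1  0.4]
width 48.26415381859728
seam 186 [41.4  0.7] w 48.63570106457573
w 48.658132134156126
210 [ 0.5  0.8 -0.1] 48.5
202 [-0.1 -0.3 -0.7] 48.4
194 [1.  2.4 0.1] 49.0
186 [0.9 5.9 5.7] 48.7
178 [-4.1 11.8 17.5] 48.6
170 [-6.6 15.  28.5] 48.9
162 [-11.6  16.2  36.7] 48.6
STOP
insert stopped
```

The second cartridge had been knocked aside, and that was handled. The insert then met resistance: force on +y and +z, so it probably sits too far to -y or has tilted. I back out and look.

```bash
python3 - <<'E'
from h import *
p=np.array(monitor.current_ee_pos()); print(p)
env.servo_line(np.r_[p[:2],300],80); 
c=cam("wrist"); save(c,"stuck"); print(seam(),monitor.current_grip_width(),monitor.current_t(),F())
E
```

```text
[ 504.48754286 -255.20104507  145.61094145]
(120, array([65.2238757 ,  0.70060675])) 48.52026996020708 39.3917 [-0.20251607  0.70154483 -0.00979792]
```

View pics/stuck.png

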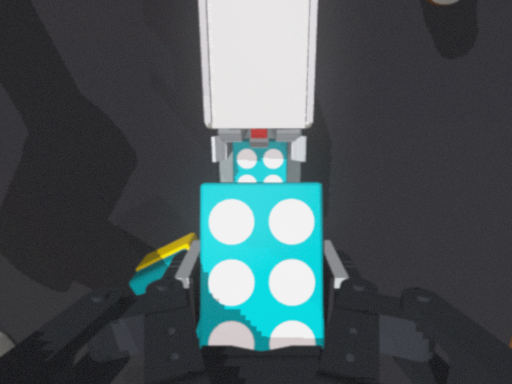

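The held cartridge has tilted: its far end is down and its end face is no longer visible above row 184. I'll set it down on the bench to level it, then regrasp.

```bash
python3 - <<'E'
from h import *
a=fixa(1.40); xy=np.array([585,45.])
env.reach(np.r_[xy,120],down(a)); 
c=cam("wrist"); save(c,"pre")
env.servo_line(np.r_[xy,10],100); f0=F(); z=10
while z>-1:
    z-=1; env.servo_line(np.r_[xy,z],40); f=F()-f0
    if f[2]>12: break
print("z",z,f); hand.grip(80); env.servo_line(np.r_[xy,100],150)
print(pick(xy,a)); print(seam(),inhand()[0]); save(cam("wrist"),"held2"); print(monitor.current_t())
E
```

```text
z 4 [-8.46754255 -1.91715683 12.92948701]
seen (array([585.1,  39. ]), np.float64(1.4), array([81.7, 52.2]))
seen (array([585.,  39.]), np.float64(1.404), array([80.3, 51.6]))
contact F [ 0.9  0.4 -0.1]
width 48.802004605217604
True
(181, array([43.24783627,  0.75040488])) (array([6.00989104, 0.40176654]), np.float64(1.4049301267309087), (76.89256286621094, 49.60702133178711))
49.2083
```

View pics/held2.png

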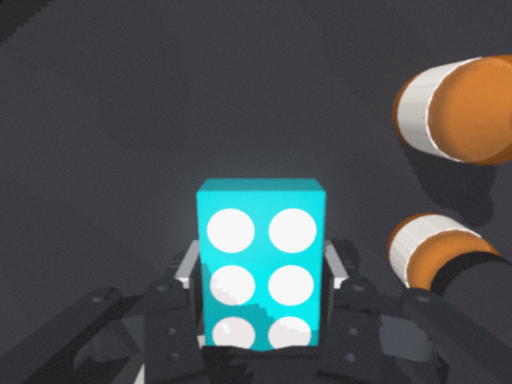

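It is held level again, with the true seam at row 192, the same as the first. The earlier offset was a seam misread on a brighter end face. I'll use the fixed offset that worked, oy=0.9.

```bash
sed -i 's/>35: print/>24: print/; s/^    i,s=seam(); off=40-s\[0\]; print.*$/    off=0.9/; /^    if i==0 or abs(off)>6/d' h.py
python3 - <<'E'
from h import *
if insert(-0.3,0.9):
    hand.grip(75); p=np.array(monitor.current_ee_pos()); env.servo_line(np.r_[p[:2],300],200)
    check("in2"); print(monitor.current_t())
    t=cam("top"); print([(k[0],k[1]) for k in cartridges(t)])
E
```

```text
w 48.8871229050345
210 [-0.1 -1.  -0.6] 48.8
202 [-0.2 -0.3 -1.2] 48.9
194 [ 0.1 -0.  -1.1] 48.6
186 [ 0.2 -0.4 -0.5] 48.4
178 [ 2.3 -0.5  1.4] 48.8
170 [ 1.4 -2.4  4.2] 48.4
162 [ 0.6 -1.8  2.9] 48.4
154 [-0.2 -1.9  3.3] 48.8
146 [-0.4 -0.3  5.1] 48.4
142 [-0.7 -0.4  6.1] 48.1
col (array([ 503.6, -255.1]), np.float64(-1.541), array([79.5, 50.2]))
top z ends/mid [150.5 150.5 150.5]
57.1417
[(array([ 519.23394775, -278.97903442]), np.float64(-1.5641754269245398)), (array([579.67156982, 242.89909363]), np.float64(1.2147794927928697))]
```

The second is in at top z 150.5. Now the third.

```bash
python3 - <<'E'
from h import *
cycle((582,243),1.2,"in3")
E
```

```text
seen (array([583.3, 244.3]), np.float64(1.209), array([81.4, 52.7]))
seen (array([583.1, 244.4]), np.float64(1.211), array([81.5, 51.7]))
contact F [0.3 0.  0.4]
width 48.57680375249486
w 48.735107875653725
210 [ 0.1  0.3 -1.6] 48.9
202 [-0.7  0.3 -0.6] 48.6
194 [-0.6  0.4 -0.6] 49.0
186 [ 1.3  0.2 -0.1] 48.9
178 [ 3.1 -0.9  0.9] 49.0
170 [ 2.  -1.5  6.2] 48.9
162 [ 0.6 -1.9  4.6] 48.9
154 [ 1.  -1.9  5.4] 48.9
146 [-0.  -1.   6.1] 48.6
142 [-0.3  0.2  7.9] 48.7
col (array([ 503.5, -256.2]), np.float64(-1.54), array([79.6, 50.2]))
top z ends/mid [150.5 150.5 150.3]
71.4917
```

```bash
python3 - <<'E'
from h import *
c=cam("scene"); t=cam("top"); s=cv2.resize(c["img"][100:230,130:270],None,fx=3,fy=3,interpolation=cv2.INTER_CUBIC)
i=cv2.imread("pics/in3.png")[:,:,::-1]; i=cv2.resize(i[0:190,150:360],(431,390))
im=np.vstack([np.hstack([s,i])[:, :790], ])
full=np.hstack([cv2.resize(c["img"],(395,200)),cv2.resize(t["img"],(395,200))])
im=np.hstack([s,i])[:,:790]; cv2.imwrite("pics/pre_close.png",np.vstack([im,full])[:,:,::-1])
E
```

```text
(no output)
```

View pics/pre_close.png

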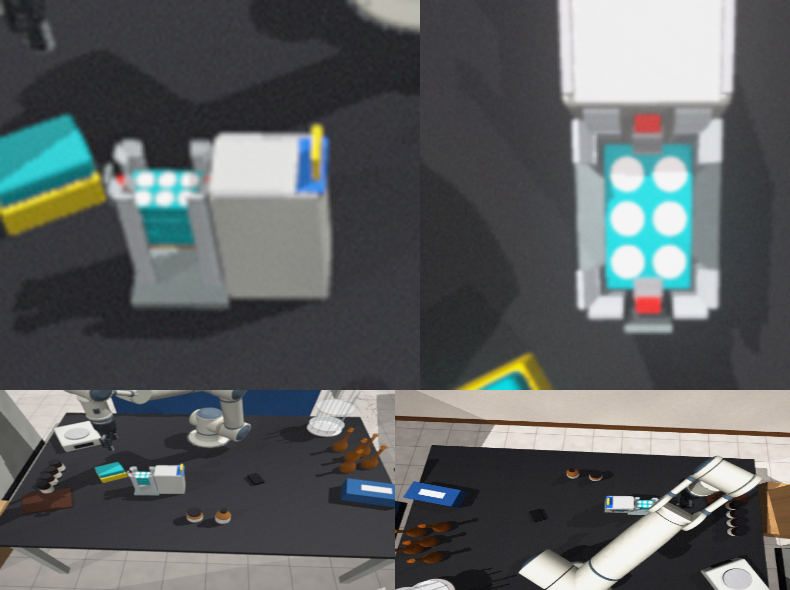

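Three cartridges are stacked under both catches and no teal cartridge is left on the bench. Now I close the shutter.

```bash
python3 - <<'E'
from h import *
o=down(FY+np.pi/2)
env.servo_line(fw(0,-70,400)); hand.grip(0,40)
env.reach(fw(0,215,330),o); env.servo_line(fw(0,215,208),150); f0=F()@fdir()
y=215; f=0
while y>84 and f<12:
    y-=8; env.servo_line(fw(0,y,208),80); f=F()@fdir()-f0
print(y,f)
f=0; log=[]
while y>60 and f<13:
    y-=1.5; env.servo_line(fw(0,y,208),60); f=F()@fdir()-f0; log.append((y,round(f,1)))
print(log)
env.servo_line(fw(0,130,208),150); env.servo_line(fw(0,130,330),200)
env.reach(fw(0,260,400),o); env.dwell(1)
c=cam("top"); hsv=cv2.cvtColor(c["img"],cv2.COLOR_RGB2HSV);P=cloud(c)
m=(cv2.inRange(hsv,(20,120,120),(35,255,255))>0)&(P[...,2]>190)&(P[...,2]<240)&(P[...,1]>-350)
print("tab",m.sum(),P[m].mean(0) if m.sum() else 0,monitor.current_t())
s=cam("scene"); cv2.imwrite("pics/end.png",cv2.resize(s["img"][100:260,130:350],None,fx=3,fy=3)[:,:,::-1])
E
```

```text
79 2.6039313628262426
[(77.5, np.float64(4.1)), (76.0, np.float64(4.4)), (74.5, np.float64(3.9)), (73.0, np.float64(2.9)), (71.5, np.float64(2.0)), (70.0, np.float64(3.9)), (68.5, np.float64(4.3)), (67.0, np.float64(6.6)), (65.5, np.float64(11.4)), (64.0, np.float64(17.4))]
tab 43 [ 496.4241645  -190.95355362  222.61193345] 84.425
```

View pics/end.png

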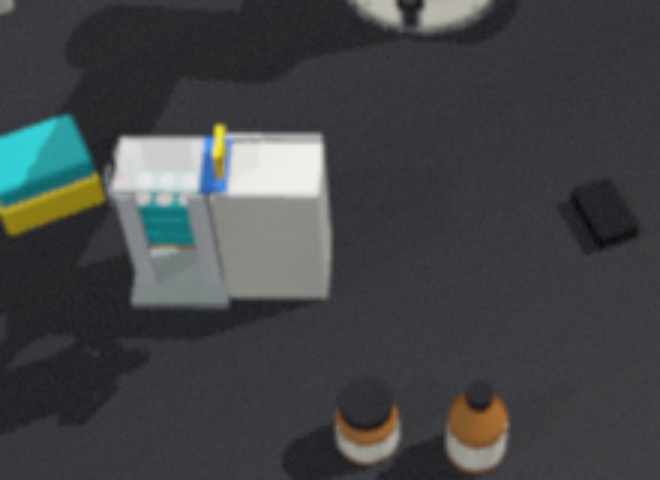

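The shutter is closed and latched (tab at y -191, as at the start). The stack is under the plate and the bystanders are still standing.

```bash
python3 -c "
from h import *
print(job.close_job())"
```

```text
the job is handed in; nothing more can be done
None
```

I opened the shutter, loaded all three teal cartridges so they latched under the catches, pushed the shutter closed until it latched, and handed the job in at about 84 s with the bottle, jar and tip box still standing; one cartridge jammed on its first insertion and went in after a regrasp.

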